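# Clip the title slide on the light stand

### The arm

A 6-joint arm with a two-finger parallel gripper is mounted at the origin on the work surface. World frame = base frame: x ahead of the robot, y to its left, z up, the work surface at z = 0. Lengths are in m, angles in degrees, forces in N, time in s.
With the tool pointing down it reaches from about 0.25 to 0.725 m from the base axis. Payload 9.7 kg.
Tool frame: the origin (TCP) lies midway between the tips of the shut fingers; the grasp point (between the pads) lies 19 mm behind it (bot.pinch_z is the distance from the TCP to the grasp point, in m); z points along the fingers, y is the line along which they close (so a half turn about z gives the same grasp; the last joint's range is limited). The gripper opens to 85 mm and grips with 20 to 120 N. Pads are 22 mm wide; open, the fingers measure 114 mm over their backs; the gripper's body (76 mm by 85 mm) begins 54 mm behind the grasp point. The pads swing forward as they close: fully open they stand 13 mm farther back than shut.
Start: joints at [70.359, 4.979, 10.078, 95.1, 0, 90], TCP at [0.185, 0.518, 0.231] pointing down, gripper open.
Joint ranges: [-179.16, 179.16], [-48.56, 103.87], [-65.8, 70.77], [-126.05, 130.52], [-82.76, 87.17], [-180, 180]. Speed limits (degrees/s): [127.2, 127.2, 147.25, 180, 180, 180].

### API

Orientations are given as [roll, pitch, yaw] about the fixed x, y, z axes, in that order (R = Rz(yaw) Ry(pitch) Rx(roll)).
In Python, from workcell import sensors, camera, ticket, bot gives the robot as it stands.
- The arm moves only by the shell command python3 -m handwheel 'ROWS' [FORCE]. ROWS is a JSON object of lists of equal length, an entry for each row: "gripper": the opening, from -1 (shut) to 1 (fully open); "slide": the shift along the tool's x, y, z in mm, a list of three; "yaw": the turn about the tool's z in rad. A call has 1 to 8 rows; each row shifts and turns the commanded pose from where the row before left it, along the tool's axes as they then stand; what a row does not reach is not made up. A row lasts 1/12 s, in which the tool goes at most 41.7 mm and 7.16 degrees, less where a joint would pass 70% of its speed; a pose out of reach is approached as far as the arm can. A call is refused whole if a number of a shift passes 41.7 or a number of a turn 0.125, either way. A call with a gripper value outside its range is refused whole. The fingers move at their own pace and stop on an object; FORCE is the grip in N (left out, the last holds). Time passes only in rows, so rows that do not move let the fingers close. It gives the time, the measured TCP pose, the force, the opening and the grip force at its end, in the units of the state.
- sensors.get_obs(): the state, without advancing time (a new reading comes with each control period).
- camera(name): name is "scene" or "top" or "wrist"; returns a dict with "img" (400x640x3 uint8, red, green, blue), "fx", "fy", "cx", "cy" (pixels), "R" (3x3) and "t" (3): a world point X has camera coordinates R X + t. Camera axes: x right, y down, z forward; pixel columns grow to the right and rows downward; lengths in m; the calibration is good to about 2 mm. A picture is of the moment at which its call begins. There is no depth.
- ticket.job_done(): hands the job in; it is judged then, once.
The state is a dict: "time": time; "q": joint angles; "qd": joint speeds; "joint_efforts": joint torques, N m; "ee_pos": TCP position; "tcp_rot": TCP orientation; "wrist_force": force on the tool from outside, world axes, zero at the start; "torque": the same for the moment, N m; "opening": finger opening in m; "grasp_force": force on a finger pad.
Only numpy, scipy, OpenCV 4.12 (cv2) and the standard library are available. Lean on these libraries where they do the work, as an engineer would, in place of code of your own. Each camera call takes 0.05 s, during which the arm holds its last target. There are 200 camera calls.

### The job

Before the show the amber glass slide has to be clipped on the light stand for checking. Press the brass spring clip's thumb bead down with one fingertip so that its tongue rises and, keeping it down, push the slide with the other fingertip beneath the tongue until it is fully home against the end stop; only then let the clip down on it and leave it lying flat, held by the clip. Only touch and push: do not grasp or lift the slide, do not let the tongue drag on it on the way in, and leave everything else on the shelf undisturbed.

Things in the scene. Friction and masses are not known exactly. Their poses are not given: they have to be found in the camera images.
- light_stand: Fixed viewing stand: wooden foot, brass columns, black iron deck with a white window. Origin on the shelf under the centre of the slide when home. x: the way the slide is pushed in; y: towards the clip; z up. Deck top at z = 60 mm, x -105 to 49, y -50 to 49 mm. The space before x = -105 and all round the deck is free, also under the thumb plate.
- home (a point): Point on the deck (60 mm high) where the centre of the slide's underside lies when home; axes as the stand's. From it: two brass guides along x, 4 mm high, 5 mm wide, inner faces at y = -42 and 42 mm, x -105 to 41 mm; the end stop, a brass bar 5 mm high across the deck, near face at x = 41 mm.
- slide: The loose slide, about 110 g: dark metal frame with amber glass, 82 x 82 x 6 mm; origin in the centre of its underside, axes as the stand's. It starts flat on the deck between the guides (1 mm play each side), its leading edge 6 to 26 mm short of the clip's tongue.
- clip (a joint): Angle (rad) of the brass spring clip, a rocker on a pin along the stand's x at y = 51.5 mm, 65 mm high (barrel radius 3 mm). 0: shut, as found; grows to 0.62 as the thumb plate goes down and the tongue up. Above 0.33 the tongue clears the slide; let down on the slide it rests at about 0.28. A spring shuts it: 3 N at the bead when shut, 6 N at 0.45. The slide cannot push it open.
- lip (a point): Underside of the rolled lip of the clip's tongue, half way along it; moves with the clip. The tongue reaches over the guide and spans x = 15 to 39 mm of the stand, the lip at y = 33.5 mm; shut, the lip is 1 mm off the deck and blocks the slide.
- bead (a point): Top of the rolled bead (radius 3 mm) on the outer edge of the clip's thumb plate, half way along; moves with the clip. The bead runs along the stand's x from -73 to 15 mm, at y = 71 mm. Its top is 71 mm high when shut, 62.5 at clip angle 0.45 (2.5 mm above the deck: one level fingertip then presses the bead, the other meets the slide's edge), 59 at the limit. Towards the barrel the plate is lower.
- spare_slides: Bystander: two spare slides, 82 x 82 x 12 mm together, dark frames with teal and wine-red glass, lying past the stand's far end; origin under its centre.
- loupe: Bystander: round brass magnifier, 46 mm across, 38 mm high, standing right of the stand; origin under its centre.
- rewind_spindle: Bystander: brass rod with cork handle, 223 mm long, lying left of the stand; origin under the middle of its length.
- stoneware_jar: Bystander: glazed brown jar with a cork, 84 mm across, 116 mm high; origin under its centre.
- oil_can: Bystander: copper oil can, 68 mm across, 121 mm high with its spout; origin under its centre.
- focus_knob: Bystander: bronze knurled knob standing on its head, 42 mm across, 46 mm high; origin under its centre.
- carbon_clamp: Bystander: steel clamp block with a thumb screw, 60 x 26 x 42 mm; origin under its centre.

How it is judged:
By the outcome, as a careful person would: the job done as asked, in the order asked, and still so for the second after the job is handed in, with the robot touching nothing.
It also fails if it takes over 48 s, if anything falls off the work surface, if the arm or the gripper's body presses on something with over 40 N, if the wrist force passes 120 N, or if a joint passes its speed limit or range.

## Working session

There is one attempt and no reset: what is moved stays moved. The work goes in short steps, Python scripts to look and compute and a shell command to move; the robot and the scene stay as the last step left them, time stands still between calls to the robot, and variables do not carry over. Pictures are saved under pics/ and viewed, at most 10 in all, crops included, and the job is handed in when it is done.

```bash
ls; mkdir -p pics
python3 - <<'E'
from workcell import sensors,camera,bot
import cv2
print(sensors.get_obs())
for n in("top","scene"):
    c=camera(n);cv2.imwrite(f"pics/{n}0.png",c["img"][:,:,::-1]);print(n,c["fx"],c["fy"],c["cx"],c["cy"],c["R"],c["t"])
E
```

```text
pics
{'time': 0.0, 'q': array([7.03593874e+01, 5.01115728e+00, 1.00340995e+01, 9.50998061e+01,
       7.80866644e-04, 9.00024329e+01]), 'qd': array([ 0.056805  , -0.08122329,  0.11346533,  0.00769841, -0.08634599,
        0.05529113]), 'joint_efforts': array([ 2.44758558e-04, -5.20395827e+01,  4.64800930e+01,  1.63754012e-02,
        9.08142894e-08, -1.75483564e-05]), 'ee_pos': array([0.18478349, 0.51778222, 0.23057935]), 'tcp_rot': array([-1.79923136e+02, -7.77602081e-04,  1.60356953e+02]), 'wrist_force': array([ 0.77907925, -0.02564192,  0.7445226 ]), 'torque': array([ 0.01976512,  0.03123035, -0.0509575 ]), 'grasp_force': 0.0, 'opening': 0.08515880519967273}
top 402.5311664573931 402.5311664573931 314.92893103584674 192.95070356437242 [[-0.01562682 -0.99987417  0.00272834]
 [-0.98402052  0.01489489 -0.177431  ]
 [ 0.17736804 -0.00545742 -0.98412946]] [0.01826226 0.57498101 1.01872692]
scene 488.50458966558625 488.50458966558625 322.8208707189508 202.85667609529773 [[-0.65328997  0.75705039 -0.00932298]
 [ 0.65621568  0.56004798 -0.50569482]
 [-0.37761514 -0.33648324 -0.86266206]] [ 0.33624241 -0.34604471  1.56383661]
```

View pics/top0.png

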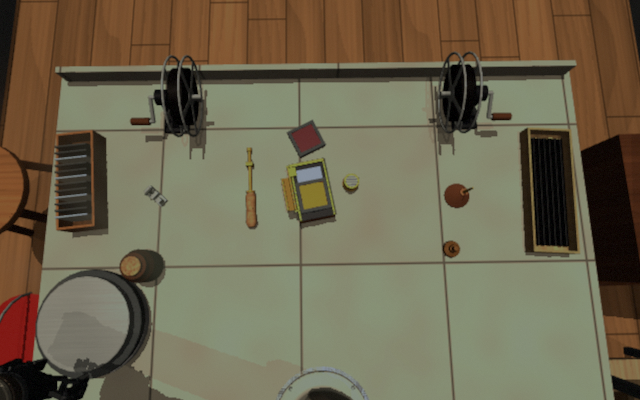

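View pics/scene0.png

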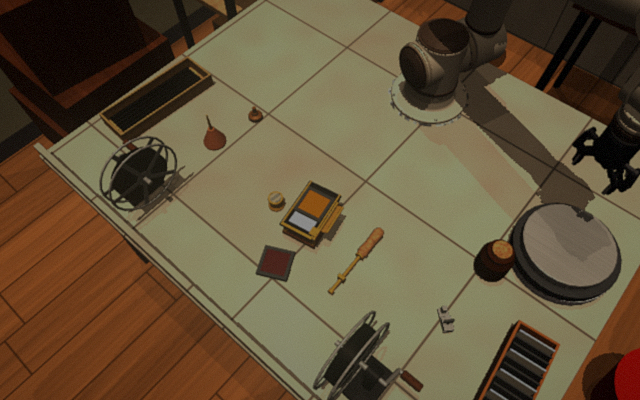

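The top view shows the stand at about (312,190), with its clip on the left at (288,195), the slide in its near half, the spare slides beyond and the loupe on the right. I'll enlarge the crops next.

Run:
```python
import cv2
a=cv2.imread("pics/top0.png")[145:235,270:370]
cv2.imwrite("pics/c1.png",cv2.resize(a,None,fx=6.6,fy=6.6,interpolation=cv2.INTER_CUBIC))
a=cv2.imread("pics/scene0.png")[170:255,265:355]
cv2.imwrite("pics/c2.png",cv2.resize(a,None,fx=7,fy=7,interpolation=cv2.INTER_CUBIC))
```

```text
(no output)
```

View pics/c1.png

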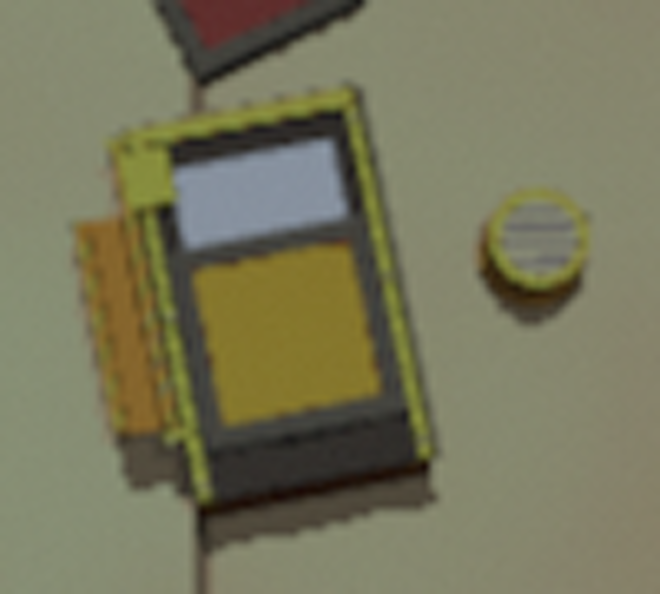

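View pics/c2.png

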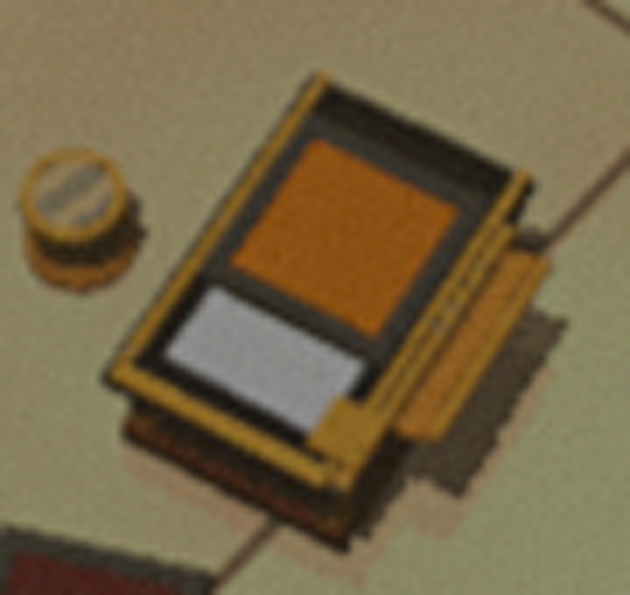

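The top crop shows the guides' near ends at (205,502) and (425,460), the bead from (82,228) to (120,432), and the amber glass centred near (287,332). The scene crop shows the same features. Next I'll fit the stand pose and the slide's x from both views.

```bash
cat > h.py <<'E'
import numpy as np
from workcell import sensors,camera
from scipy.optimize import least_squares
def proj(c,X):
    p=c["R"]@X+c["t"]; return np.array([c["fx"]*p[0]/p[2]+c["cx"],c["fy"]*p[1]/p[2]+c["cy"]])
def world(s,P):
    a=s[2];P=np.array(P)/1e3
    return np.array([s[0]+np.cos(a)*P[0]-np.sin(a)*P[1],s[1]+np.sin(a)*P[0]+np.cos(a)*P[1],P[2]])
E
python3 - <<'E'
from h import *
T,S=camera("top"),camera("scene")
t=lambda u,v:np.array([(u+.5)/6.6-.5+270,(v+.5)/6.6-.5+145])
s=lambda u,v:np.array([(u+.5)/7-.5+265,(v+.5)/7-.5+170])
obs=[(T,t(425,460),(-105,-44.5,64)),(T,t(205,502),(-105,44.5,64)),(T,t(343,112),(41,-42,65)),(T,t(83,228),(15,71,70)),(T,t(120,432),(-73,71,70)),
(S,s(322,78),(-105,-44.5,64)),(S,s(522,178),(-105,44.5,64)),(S,s(545,262),(-73,71,70)),(S,s(430,435),(15,71,70)),(S,s(130,368),(41,-42,65))]
for lab,g in(("both",obs),("top",obs[:5]),("scene",obs[5:])):
    f=lambda p:np.concatenate([proj(c,world(p,P))-u for c,u,P in g])
    r=least_squares(f,[.5,.05,.15],loss="soft_l1");print(lab,r.x[:2],np.degrees(r.x[2]),np.round(f(r.x),1))
    if lab=="both":p=r.x
gl=[(T,t(*np.mean([(193,268),(350,242),(382,392),(222,425)],0))),(S,s(*np.mean([(318,138),(458,210),(378,335),(235,262)],0)))]
for c,u in gl:
    print(least_squares(lambda q:proj(c,world(p,(q[0],q[1],65.5)))-u,[-40,0]).x)
np.save("stand.npy",p)
E
```

```text
both [0.61187637 0.02386232] 10.791510984434597 [ 0.1 -0.5 -0.1  0.   0.1 -1.  -0.5 -1.2  0.3  0.4  0.4 -0.4  0.5 -0.8
  0.2 -0.7 -0.1  0.7 -0.2 -0.4]
top [0.61073641 0.02359565] 10.537684621714 [ 0.1  0.1 -0.2  0.4  0.3 -0.5 -0.4 -0.9  0.2  0.7]
scene [0.61306696 0.02439464] 11.072582959622693 [ 0.1 -0.   0.3 -0.6  0.  -0.4 -0.1  1.1 -0.3  0.1]
[-45.14121026  -0.85848516]
[-46.13989519   0.20346355]
```

```bash
cat > go.py <<'E'
from h import *
import sys
from scipy.spatial.transform import Rotation as Ro
p=np.load("stand.npy");o=sensors.get_obs()
R=Ro.from_euler("xyz",o["tcp_rot"],degrees=True).as_matrix()
a=[float(v) for v in sys.argv[1:4]]   # target TCP in stand mm
d=world(p,a)-o["ee_pos"]
print("tool shift mm",np.round(R.T@d*1e3,1),"stand angle of tool y",np.degrees(np.arctan2(R[1,1],R[0,1])-p[2]))
q=o["ee_pos"]-np.r_[p[:2],0];c,s=np.cos(p[2]),np.sin(p[2])
print("now stand",np.round([1e3*(c*q[0]+s*q[1]),1e3*(-s*q[0]+c*q[1]),1e3*q[2]],1),"F",o["wrist_force"],o["opening"],o["time"])
E
python3 go.py -87 36.5 230
```

```text
tool shift mm [-474.7 -334.3    1.1] stand angle of tool y 59.56859521280737
now stand [-327.   565.2  230.8] F [-0.0506243   0.95167503  0.40793535] 0.08531147919976752 0.2
```

```bash
python3 -m handwheel '{"gripper":[0.64,0.64,0.64,0.64,0.64,0.64,0.64,0.64],"slide":[[-28,-20,0],[-29,-20,0],[-29,-20,0],[-29,-20,0],[-29,-20,0],[-29,-20,0],[-29,-20,0],[-29,-20,0]],"yaw":[0,0,0,0,0,0,0,0]}' 30
python3 -m handwheel '{"gripper":[0.64,0.64,0.64,0.64,0.64,0.64,0.64,0.64],"slide":[[-29,-20,0],[-29,-20,0],[-29,-20,0],[-29,-20,0],[-29,-20,0],[-29,-20,0],[-29,-20,0],[-29,-20,0]],"yaw":[0,0,0,0,0,0,0,0]}'
python3 go.py -87 36.5 130
```

```text
time: 0.87
ee_pos: [0.3492, 0.2881, 0.2313]
tcp_rot: [180.0, 0.0, 160.4]
wrist_force: [1.3, 0.6, 0.5]
opening: 0.0702
grasp_force: 0.0
time: 1.53
ee_pos: [0.5141, 0.0593, 0.2312]
tcp_rot: [180.0, 0.0, 160.3]
wrist_force: [0.4, -0.1, -0.1]
opening: 0.0707
grasp_force: 0.0
tool shift mm [-10.5 -13.1 101.2] stand angle of tool y 59.555473520664776
now stand [-89.4  53.1 231.2] F [ 0.42250787 -0.1145191  -0.06264137] 0.07070047741505447 1.5333
```

```bash
python3 -m handwheel '{"gripper":[0.64,0.64,0.64,0.64,0.64],"slide":[[-5,-6.5,25],[-5.5,-6.5,25],[0,0,25],[0,0,25],[0,0,0]],"yaw":[0,0,0,0,0]}'
python3 go.py -87 36.5 80
python3 - <<'E'
from h import *
import cv2
c=camera("wrist");im=c["img"][:,:,::-1].copy();cv2.imwrite("pics/w1.png",im)
p=np.load("stand.npy")
for P in((-73,71,71),(15,71,71),(-105,44.5,64),(-105,-44.5,64),(-86.5,0,66),(41,-42,65),(15,33.5,65)):print(P,proj(c,world(p,P)))
E
```

```text
time: 1.95
ee_pos: [0.5166, 0.0447, 0.1262]
tcp_rot: [-179.8, -0.4, 160.3]
wrist_force: [-1.3, 0.2, -1.5]
opening: 0.0703
grasp_force: 0.0
tool shift mm [-3.5 -0.1 46.2] stand angle of tool y 59.533263268557924
now stand [-89.7  38.3 126.2] F [-1.29527527  0.18717361 -1.54308253] 0.07033057374447703 1.95
(-73, 71, 71) [368.00045895 216.45847378]
(15, 71, 71) [417.67988753 303.83361248]
(-105, 44.5, 64) [316.20379291 195.89199683]
(-105, -44.5, 64) [221.41438138 249.92775392]
(-86.5, 0, 66) [279.80819114 243.48107381]
(41, -42, 65) [316.04319823 374.28383042]
(15, 33.5, 65) [375.84453748 318.48817063]
```

View pics/w1.png

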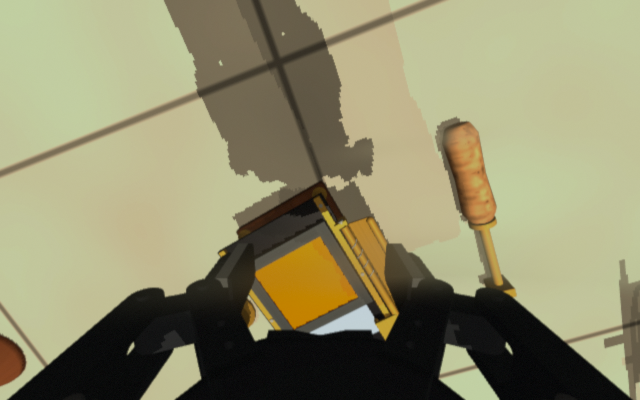

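The wrist view matches the fit: the guide end is at (317,197) and the bead's near end at (369,217). I'll check where the fingertips project, using a crop.

Run:
```python
from h import *
import cv2
from scipy.spatial.transform import Rotation as Ro
c=camera("wrist");o=sensors.get_obs();R=Ro.from_euler("xyz",o["tcp_rot"],degrees=True).as_matrix()
im=c["img"][:,:,::-1].astype(float);im=np.clip(255*(im/255)**.4,0,255).astype(np.uint8)[200:350,200:440]
im=cv2.resize(im,None,fx=3.3,fy=3.3,interpolation=cv2.INTER_CUBIC)
for sg in(1,-1):
  for y,col in((35.2,(0,0,255)),(49.7,(255,0,0))):
    for x in(-11,11):
      u=proj(c,o["ee_pos"]+R@np.array([x,sg*y,-9])/1e3);cv2.circle(im,tuple(int(v) for v in(u-[200,200])*3.3),4,col,1)
cv2.imwrite("pics/w2.png",im)
```

```text
(no output)
```

View pics/w2.png

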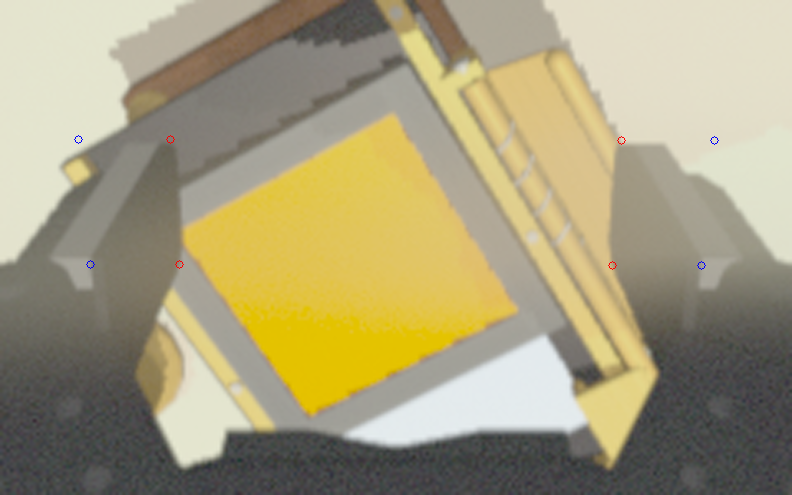

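The fingertip pads are about 7 mm thick, so the finger centres lie about 39 mm from the tool axis. I'll descend with the TCP at stand (-86, 38.4).

```bash
python3 go.py -86 38.4 70
```

```text
tool shift mm [-1.7  0.9 61.3] stand angle of tool y 59.56784120967142
now stand [-87.8  38.4 131.3] F [ 0.02452865 -0.86633372 -0.13294381] 0.06978186855732449 2.05
```

```bash
python3 -m handwheel '{"gripper":[0.64,0.64,0.64,0.64,0.64,0.64,0.64,0.64],"slide":[[-1.7,0.9,10],[0,0,15],[0,0,15],[0,0,10],[0,0,8],[0,0,3],[0,0,0],[0,0,0]],"yaw":[0,0,0,0,0,0,0,0]}'
python3 go.py -86 38.4 62
```

```text
time: 2.72
ee_pos: [0.5212, 0.0455, 0.071]
tcp_rot: [180.0, 0.0, 160.4]
wrist_force: [0.5, 0.2, 0.1]
opening: 0.0699
grasp_force: 0.0
tool shift mm [ 0.9 -0.4  9. ] stand angle of tool y 59.56758251368589
now stand [-85.1  38.3  71. ] F [0.47409743 0.19143178 0.13904948] 0.06985268430408664 2.7167
```

```bash
g() { grep -E "ee_pos|wrist" | tr '\n' ' '; echo; }
python3 -m handwheel '{"gripper":[0.64,0.64,0.64,0.64],"slide":[[0,0,3],[0,0,2.5],[0,0,0],[0,0,0]],"yaw":[0,0,0,0]}'|g
python3 -m handwheel '{"gripper":[0.64,0.64,0.64],"slide":[[0,0,1],[0,0,0],[0,0,0]],"yaw":[0,0,0]}'|g
python3 -m handwheel '{"gripper":[0.64,0.64,0.64],"slide":[[0,0,1],[0,0,0],[0,0,0]],"yaw":[0,0,0]}'|g
python3 -m handwheel '{"gripper":[0.64,0.64,0.64],"slide":[[0,0,1],[0,0,0],[0,0,0]],"yaw":[0,0,0]}'|g
python3 -m handwheel '{"gripper":[0.64,0.64,0.64],"slide":[[0,0,1],[0,0,0],[0,0,0]],"yaw":[0,0,0]}'|g
python3 -m handwheel '{"gripper":[0.64,0.64,0.64],"slide":[[0,0,1],[0,0,0],[0,0,0]],"yaw":[0,0,0]}'|g
```

```text
ee_pos: [0.5208, 0.0455, 0.0648] wrist_force: [0.7, -0.0, -0.6] 
ee_pos: [0.5209, 0.0455, 0.064] wrist_force: [0.6, 0.4, 0.6] 
ee_pos: [0.5209, 0.0457, 0.063] wrist_force: [-0.0, 0.4, 3.2] 
ee_pos: [0.5209, 0.0458, 0.0619] wrist_force: [-0.6, 2.9, 3.5] 
ee_pos: [0.5209, 0.0457, 0.0608] wrist_force: [-0.9, 4.0, 4.1] 
ee_pos: [0.5209, 0.0456, 0.0598] wrist_force: [0.2, 3.9, 4.6]
```

```bash
g() { grep -E "ee_pos|wrist" | tr '\n' ' '; echo; }
python3 -m handwheel '{"gripper":[0.64,0.64,0.64,0.64],"slide":[[0,0,1],[0,0,1],[0,0,0.5],[0,0,0]],"yaw":[0,0,0,0]}'|g
python3 -m handwheel '{"gripper":[0.64,0.64,0.64,0.64],"slide":[[0,0,1],[0,0,1],[0,0,0.5],[0,0,0]],"yaw":[0,0,0,0]}'|g
python3 go.py -80 38.4 54.7
python3 - <<'E'
from h import *
import cv2
c=camera("wrist");im=c["img"][:,:,::-1].astype(float);im=np.clip(255*(im/255)**.5,0,255).astype(np.uint8)[180:350,200:440]
a=cv2.resize(im,None,fx=3.3,fy=3.3,interpolation=cv2.INTER_CUBIC);cv2.imwrite("pics/w3.png",a)
E
```

```text
ee_pos: [0.5209, 0.0455, 0.0572] wrist_force: [0.7, 2.3, 3.9] 
ee_pos: [0.5209, 0.0454, 0.0547] wrist_force: [1.2, 3.4, 3.8] 
tool shift mm [-4.5  2.9  0. ] stand angle of tool y 59.559974204521396
now stand [-85.4  38.2  54.7] F [1.18683249 3.39527477 3.79881461] 0.07004890786278622 4.9667
```

View pics/w3.png

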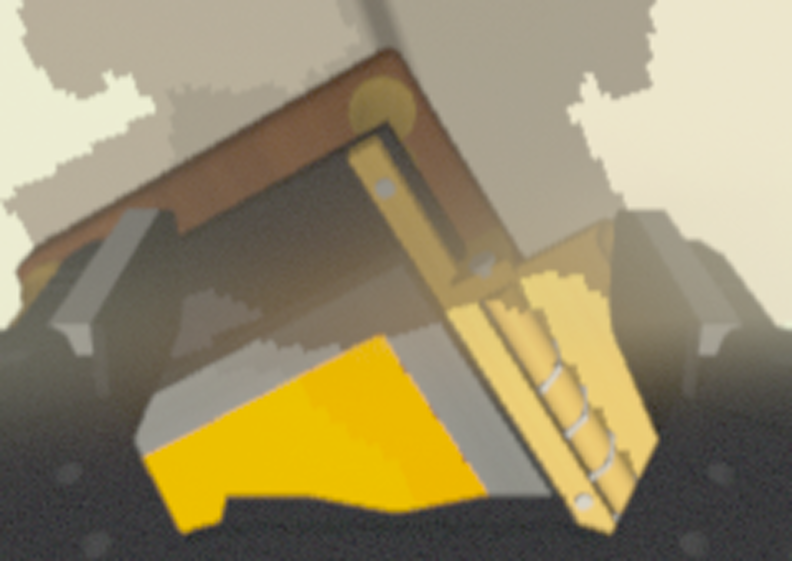

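The bead runs diagonally under the right-hand pad. Its near end is visible at crop (603,235), and the other tip is behind the slide's trailing edge. I'll check the clip angle from geometry and the scene view.

Run:
```python
from h import *
import cv2
c=camera("wrist");p=np.load("stand.npy");S=camera("scene")
for a in(0,.15,.3,.45,.6):
    th=np.arctan2(3,19.5)-a;r=np.hypot(3,19.5)
    y,z=51.5+r*np.cos(th),65+r*np.sin(th)
    f=lambda yy,zz:(np.round((proj(c,world(p,(-73,yy,zz)))-[200,180])*3.3),)
    # lip, starting (33.5,61): rel (-18,-4), tongue edges x=15,39
    l=np.array([-18,-4]);ll=[51.5+l[0]*np.cos(a)+l[1]*np.sin(a),65-l[0]*np.sin(a)+l[1]*np.cos(a)]
    print(a,"bead top",f(y,z+3),"outer",f(y+3,z),"lip scene",[np.round((proj(S,world(p,(x,*ll)))-[265,170])*7) for x in(15,39)])
cv2.imwrite("pics/s3.png",cv2.resize(S["img"][170:255,265:355,::-1],None,fx=7,fy=7,interpolation=cv2.INTER_CUBIC))
```

```text
0 bead top (array([620., 245.]),) outer (array([633., 228.]),) lip scene [array([338., 403.]), array([305., 454.])]
0.15 bead top (array([617., 236.]),) outer (array([629., 219.]),) lip scene [array([337., 399.]), array([303., 450.])]
0.3 bead top (array([611., 228.]),) outer (array([624., 212.]),) lip scene [array([337., 395.]), array([303., 446.])]
0.45 bead top (array([603., 222.]),) outer (array([616., 206.]),) lip scene [array([338., 393.]), array([304., 444.])]
0.6 bead top (array([594., 218.]),) outer (array([606., 202.]),) lip scene [array([339., 390.]), array([306., 441.])]
```

View pics/s3.png

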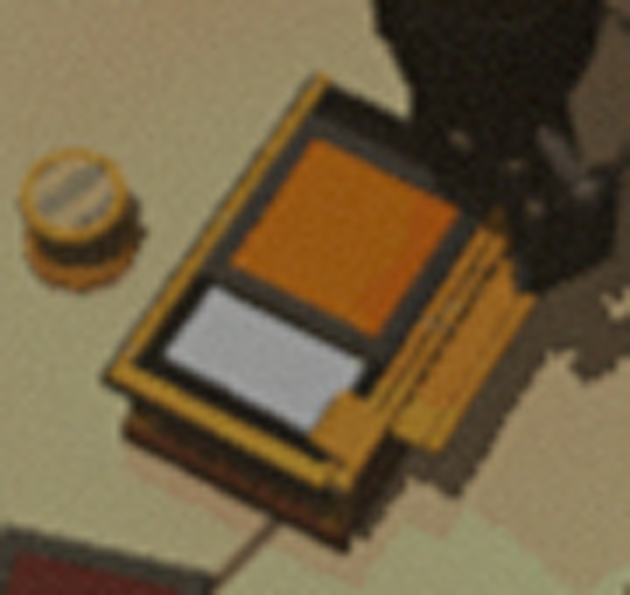

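The bead's far end dropped about 15 px in the scene crop, from (430,435) to (438,450), so the clip is near 0.42 and the tongue is up. I'll start pushing.

```bash
g() { grep -E "ee_pos|wrist" | tr '\n' ' '; echo; }
python3 -m handwheel '{"gripper":[0.64,0.64,0.64,0.64,0.64,0.64,0.64,0.64],"slide":[[0,0,0.5],[-1.3,0.76,0],[-1.72,1.02,0],[-1.72,1.02,0],[-1.72,1.02,0],[-1.72,1.02,0],[-1.3,0.76,0],[0,0,0]],"yaw":[0,0,0,0,0,0,0,0]}'|g
python3 go.py -70 38.2 54.2
python3 -m handwheel '{"gripper":[0.64,0.64,0.64,0.64,0.64,0.64,0.64,0.64],"slide":[[-1.3,0.76,0],[-1.72,1.02,0],[-1.72,1.02,0],[-1.72,1.02,0],[-1.72,1.02,0],[-1.3,0.76,0],[0,0,0],[0,0,0]],"yaw":[0,0,0,0,0,0,0,0]}'|g
python3 go.py -40 38.2 54.2
```

```text
ee_pos: [0.5307, 0.0468, 0.0539] wrist_force: [-2.8, -0.7, 5.1] 
tool shift mm [-4.4  3.1 -0.3] stand angle of tool y 59.5396970663817
now stand [-75.4  37.7  53.9] F [-2.83177953 -0.72187262  5.13201589] 0.06989117336403698 5.7833
ee_pos: [0.5415, 0.0489, 0.0539] wrist_force: [-3.9, -1.2, 5.5] 
tool shift mm [-20.9  12.8  -0.4] stand angle of tool y 59.53858306371317
now stand [-64.5  37.8  53.9] F [-3.90258054 -1.16847446  5.45462485] 0.0700067385729885 6.45
```

```bash
g() { grep -E "ee_pos|wrist" | tr '\n' ' '; echo; }
python3 -m handwheel '{"gripper":[0.64,0.64,0.64,0.64,0.64,0.64,0.64,0.64],"slide":[[-1.3,0.8,0],[-1.72,1.05,0],[-1.72,1.05,0],[-1.72,1.05,0],[-1.72,1.05,0],[-1.3,0.8,0],[0,0,0],[0,0,0]],"yaw":[0,0,0,0,0,0,0,0]}'|g
python3 -m handwheel '{"gripper":[0.64,0.64,0.64,0.64,0.64,0.64,0.64,0.64],"slide":[[-1.3,0.8,0],[-1.72,1.05,0],[-1.72,1.05,0],[-1.72,1.05,0],[-1.72,1.05,0],[-1.3,0.8,0],[0,0,0],[0,0,0]],"yaw":[0,0,0,0,0,0,0,0]}'|g
python3 go.py -33 38.2 53.9
python3 - <<'E'
from h import *
import cv2
S=camera("scene")
cv2.imwrite("pics/s4.png",cv2.resize(S["img"][170:255,265:355,::-1],None,fx=7,fy=7,interpolation=cv2.INTER_CUBIC))
E
```

```text
ee_pos: [0.5524, 0.0511, 0.0539] wrist_force: [-3.4, -0.5, 6.6] 
ee_pos: [0.5633, 0.0534, 0.0539] wrist_force: [-3.3, -0.6, 5.4] 
tool shift mm [-7.9  4.7  0. ] stand angle of tool y 59.539494448668336
now stand [-42.2  38.1  53.9] F [-3.30153583 -0.55442349  5.40741005] 0.07015178391461763 7.7833
```

View pics/s4.png

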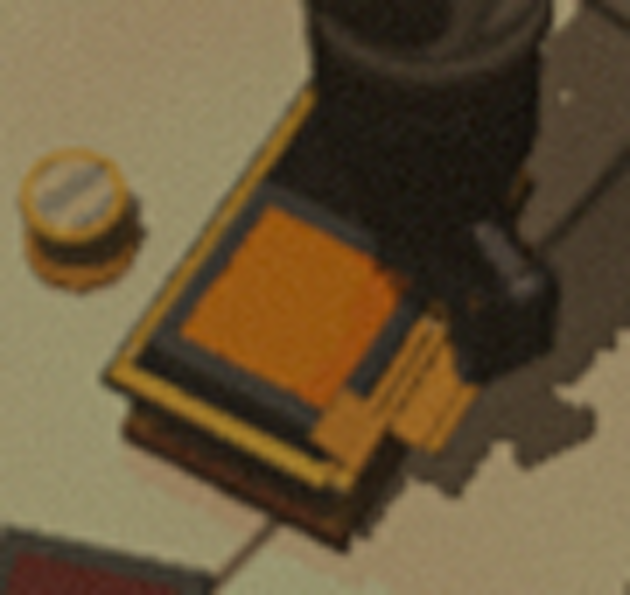

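The slide is beneath the raised tongue, with a gap of roughly 9 mm left to the stop. I'll push on in small steps and watch the force.

```bash
g() { grep -E "ee_pos|wrist" | tr '\n' ' '; echo; }
python3 -m handwheel '{"gripper":[0.64,0.64,0.64,0.64,0.64,0.64],"slide":[[-1.3,0.8,0],[-1.72,1.05,0],[-1.72,1.05,0],[-1.3,0.8,0],[0,0,0],[0,0,0]],"yaw":[0,0,0,0,0,0]}'|g
python3 -m handwheel '{"gripper":[0.64,0.64,0.64],"slide":[[-0.86,0.5,0],[0,0,0],[0,0,0]],"yaw":[0,0,0]}'|g
python3 -m handwheel '{"gripper":[0.64,0.64,0.64],"slide":[[-0.86,0.5,0],[0,0,0],[0,0,0]],"yaw":[0,0,0]}'|g
python3 go.py -33 38.2 53.9
python3 - <<'E'
from h import *
T=camera("scene");im=T["img"].astype(int);m=(im[...,0]>110)&(im[...,2]<45)&(im[...,1]<im[...,0]*.62)
E
```

```text
ee_pos: [0.5702, 0.0549, 0.0539] wrist_force: [-3.7, -0.9, 5.2] 
ee_pos: [0.571, 0.055, 0.0539] wrist_force: [-5.6, -1.2, 6.6] 
ee_pos: [0.572, 0.0552, 0.0539] wrist_force: [-4.5, -0.8, 6.6] 
tool shift mm [-0.3  0.1 -0. ] stand angle of tool y 59.53609132190587
now stand [-33.3  38.2  53.9] F [-4.51005498 -0.77499963  6.64004097] 0.07040526735003685 8.8333
```

```bash
g() { grep -E "ee_pos|wrist" | tr '\n' ' '; echo; }
python3 -m handwheel '{"gripper":[0.64,0.64,0.64],"slide":[[-0.86,0.5,0],[0,0,0],[0,0,0]],"yaw":[0,0,0]}'|g
python3 -m handwheel '{"gripper":[0.64,0.64,0.64],"slide":[[-0.6,0.35,0],[0,0,0],[0,0,0]],"yaw":[0,0,0]}'|g
```

```text
ee_pos: [0.5729, 0.0554, 0.0539] wrist_force: [-4.8, -1.7, 6.3] 
ee_pos: [0.5732, 0.0554, 0.0538] wrist_force: [-5.4, -1.6, 6.5]
```

```bash
g() { grep -E "ee_pos|wrist" | tr '\n' ' '; echo; }
python3 -m handwheel '{"gripper":[0.64,0.64,0.64],"slide":[[-0.6,0.35,0],[0,0,0],[0,0,0]],"yaw":[0,0,0]}'|g
python3 -m handwheel '{"gripper":[0.64,0.64,0.64],"slide":[[-0.6,0.35,0],[0,0,0],[0,0,0]],"yaw":[0,0,0]}'|g
```

```text
ee_pos: [0.5735, 0.0554, 0.0537] wrist_force: [-8.3, -1.9, 7.4] 
ee_pos: [0.5738, 0.0554, 0.0537] wrist_force: [-10.4, -1.4, 8.3]
```

```bash
g() { grep -E "ee_pos|wrist" | tr '\n' ' '; echo; }
python3 -m handwheel '{"gripper":[0.64,0.64,0.64],"slide":[[-0.86,0.5,0],[0,0,0],[0,0,0]],"yaw":[0,0,0]}'|g
python3 go.py -32.5 38.2 53.9
python3 - <<'E'
from h import *
import cv2
S=camera("scene")
a=cv2.resize(S["img"][195:250,275:325,::-1],None,fx=8,fy=8,interpolation=cv2.INTER_CUBIC)
T=camera("wrist")
b=cv2.resize(np.clip(255*(T["img"][180:350,250:420,::-1]/255.)**.5,0,255).astype(np.uint8),(400,440))
cv2.imwrite("pics/m5.png",np.hstack([a,b]))
E
```

```text
ee_pos: [0.5741, 0.0554, 0.0535] wrist_force: [-13.1, -4.4, 10.4] 
tool shift mm [ 1.2 -0.5 -0.3] stand angle of tool y 59.49252819447218
now stand [-31.2  38.   53.5] F [-13.10904305  -4.35514703  10.41393168] 0.07019196778345327 10.1333
```

View pics/m5.png

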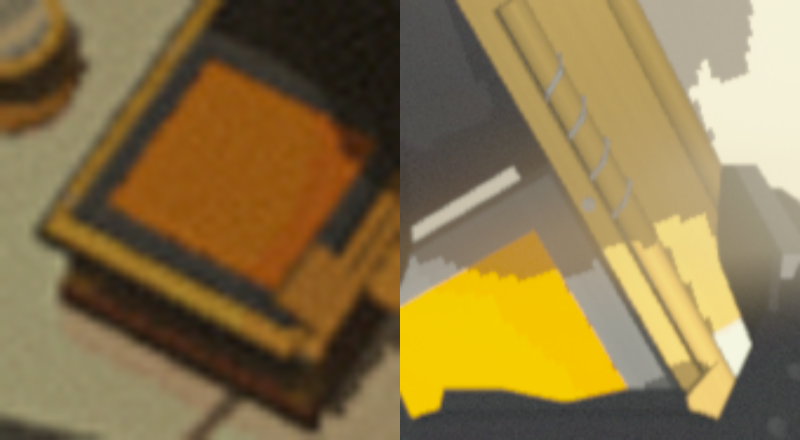

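The slide is flush against the end stop, with the clip still raised. I'll back off the pushing finger with the bead still pressed, then let the clip down gently.

```bash
g() { grep -E "ee_pos|wrist" | tr '\n' ' '; echo; }
python3 -m handwheel '{"gripper":[0.64,0.64,0.64,0.64,0.64,0.64,0.64],"slide":[[0.86,-0.5,0],[0.86,-0.5,0],[0.86,-0.5,0],[0.86,-0.5,0],[0.86,-0.5,0],[0,0,0],[0,0,0]],"yaw":[0,0,0,0,0,0,0]}'|g
python3 -m handwheel '{"gripper":[0.64,0.64,0.64,0.64,0.64,0.64,0.64,0.64],"slide":[[0,0,-0.5],[0,0,-0.5],[0,0,-0.5],[0,0,-0.5],[0,0,-0.5],[0,0,-0.5],[0,0,-0.5],[0,0,-0.5]],"yaw":[0,0,0,0,0,0,0,0]}'|g
python3 -m handwheel '{"gripper":[0.64,0.64,0.64,0.64,0.64,0.64,0.64,0.64],"slide":[[0,0,-0.7],[0,0,-1],[0,0,-1],[0,0,-1],[0,0,-2],[0,0,-3],[0,0,-5],[0,0,-5]],"yaw":[0,0,0,0,0,0,0,0]}'|g
python3 -m handwheel '{"gripper":[0.64,0.64,0.64,0.64,0.64,0.64,0.64,0.64],"slide":[[0,0,-15],[0,0,-20],[0,0,-25],[0,0,-25],[0,0,-20],[0,0,-15],[0,0,0],[0,0,0]],"yaw":[0,0,0,0,0,0,0,0]}'|g
python3 -m handwheel '{"gripper":[0.64,0.64,0.64,0.64,0.64,0.64,0.64,0.64],"slide":[[20,0,0],[30,0,0],[30,0,0],[30,0,0],[30,0,0],[20,0,0],[0,0,0],[0,0,0]],"yaw":[0,0,0,0,0,0,0,0]}'|g
python3 - <<'E'
from h import *
import cv2
p=np.load("stand.npy")
for n in("top","scene"):
    c=camera(n);im=c["img"];cv2.imwrite(f"pics/{n}9.png",im[:,:,::-1])
    u=proj(c,world(p,(0,0,65.5)));h=cv2.cvtColor(im,cv2.COLOR_RGB2HSV)
    v0,u0=int(u[1])-30,int(u[0])-30
    r=im[v0:v0+60,u0:u0+60].astype(int);y,x=int(u[1]),int(u[0]);ref=im[y-1:y+2,x-1:x+2].reshape(-1,3).mean(0)
    m=(np.abs(r-ref).sum(2)<45).astype(np.uint8);k,l,st,ce=cv2.connectedComponentsWithStats(m);i=l[30,30]
    print(n,"amber",ref,st[i],ce[i]+[u0,v0],"home",u)
    q=least_squares(lambda q:proj(c,world(p,(q[0],q[1],65.5)))-(ce[i]+[u0,v0]),[0,0]).x;print("slide at",q)
E
```

```text
ee_pos: [0.5727, 0.0554, 0.0547] wrist_force: [2.0, -1.1, 6.6] 
ee_pos: [0.5721, 0.0557, 0.0582] wrist_force: [2.2, -0.0, 2.5] 
ee_pos: [0.5721, 0.0559, 0.0775] wrist_force: [0.5, -0.1, 0.6] 
ee_pos: [0.5726, 0.0559, 0.1979] wrist_force: [-0.1, -0.2, 0.1] 
ee_pos: [0.4208, 0.1099, 0.1964] wrist_force: [0.4, 0.0, 0.3] 
top amber [137.         120.55555556  44.66666667] [  2  10  43  50 948] [301.86708861 180.78586498] home [309.25457769 178.41097957]
slide at [-2.34107879 20.36036321]
scene amber [146.22222222  85.55555556  20.88888889] [ 14  17  46  36 741] [310.79352227 219.46963563] home [305.08872363 216.61500196]
slide at [-0.10075586 17.17024699]
```

I've used up my pictures, so I'll check numerically with colour profiles along the slide's axis and across the clip.

Run:
```python
from h import *
import cv2
p=np.load("stand.npy")
def prof(c,im,pts):
    return np.array([cv2.getRectSubPix(im,(1,1),tuple(map(float,proj(c,world(p,P)))))[0,0] for P in pts]).astype(int)
for n in("top","scene"):
    c=camera(n)
    for tag,im,xc in(("before",cv2.imread(f"pics/{n}0.png"),-45.5),("after",cv2.imread(f"pics/{n}9.png"),0)):
        for y in(-18,0,18):
            xs=np.arange(xc-40,xc+40,1.);d=prof(c,im,[(x,y,65.5) for x in xs]);s=d[:,2]-d[:,0]
            k=np.where(s>s.max()*.55)[0];print(n,tag,"y",y,"glass",xs[k[0]],xs[k[-1]],"mid",(xs[k[0]]+xs[k[-1]])/2)
        for x in (-12,):
            ys=np.arange(-42,42,1.);d=prof(c,im,[(x+xc+5,y,65.5) for y in ys]);s=d[:,2]-d[:,0]
            k=np.where(s[8:-8]>s.max()*.5)[0]+8;print("  across",ys[k[0]],ys[k[-1]])
# bead position by scene/top image: outline across y at z=70 plane
S=camera("scene")
ys=np.arange(56,90,1.)
for f in("scene0","s3raw","scene9"):
    im=cv2.imread(f"pics/{f}.png")
    if im is None: continue
    print(f,[int(v) for v in prof(S,im,[(-40,y,70) for y in ys])[:,2]-prof(S,im,[(-40,y,70) for y in ys])[:,0]])
for a in(0,.28,.45):
    th=np.arctan2(3,19.5)-a;print(a,proj(S,world(p,(-40,51.5+19.7*np.cos(th)+3,65+19.7*np.sin(th)))))
print([proj(S,world(p,(-40,y,70))) for y in(56,90)])
# bystanders: change outside stand
for n in("top","scene"):
    A,B=cv2.imread(f"pics/{n}0.png"),cv2.imread(f"pics/{n}9.png")
    m=(cv2.GaussianBlur(cv2.absdiff(A,B),(5,5),0).max(2)>40).astype(np.uint8)
    k,l,st,ce=cv2.connectedComponentsWithStats(m);print(n,[list(map(int,q)) for q in st[1:] if q[4]>8])
```

```text
top before y -18 glass -76.5 -13.5 mid -45.0
top before y 0 glass -76.5 -13.5 mid -45.0
top before y 18 glass -76.5 -13.5 mid -45.0
  across -32.0 31.0
top after y -18 glass -32.0 31.0 mid -0.5
top after y 0 glass -32.0 31.0 mid -0.5
top after y 18 glass -31.0 31.0 mid 0.0
  across -33.0 30.0
scene before y -18 glass -77.5 -14.5 mid -46.0
scene before y 0 glass -76.5 -14.5 mid -45.5
scene before y 18 glass -76.5 -14.5 mid -45.5
  across -32.0 31.0
scene after y -18 glass -32.0 30.0 mid -1.0
scene after y 0 glass -32.0 31.0 mid -0.5
scene after y 18 glass -32.0 30.0 mid -1.0
  across -33.0 31.0
scene0 [73, 79, 87, 95, 102, 106, 106, 107, 107, 106, 107, 105, 103, 103, 102, 101, 98, 87, 70, 51, 39, 31, 27, 27, 29, 30, 32, 32, 31, 33, 34, 33, 32, 32]
scene9 [79, 84, 91, 100, 107, 111, 111, 111, 110, 108, 109, 107, 105, 102, 102, 102, 105, 103, 96, 85, 68, 51, 36, 32, 32, 32, 34, 34, 35, 34, 34, 34, 33, 33]
0 [337.50334944 216.79981149]
0.28 [337.49159997 217.82957489]
0.45 [337.23419467 218.31357927]
[array([331.46263213, 213.4165538 ]), array([342.95361142, 219.13042228])]
top [[296, 166, 27, 19, 405], [261, 184, 66, 203, 2826], [301, 189, 27, 21, 413], [245, 190, 14, 40, 391], [192, 201, 13, 65, 197], [264, 264, 16, 3, 45], [185, 266, 15, 2, 20], [203, 267, 60, 18, 370], [208, 287, 10, 29, 95], [206, 322, 9, 9, 57], [0, 358, 89, 42, 2745], [74, 358, 29, 14, 244], [100, 366, 79, 34, 1460], [300, 389, 25, 11, 188], [329, 388, 19, 12, 117], [280, 391, 4, 3, 10]]
scene [[372, 0, 11, 4, 33], [383, 0, 63, 30, 1064], [482, 0, 29, 36, 170], [590, 0, 10, 8, 42], [617, 0, 23, 10, 151], [364, 6, 105, 200, 8808], [464, 13, 18, 19, 242], [427, 34, 6, 8, 29], [461, 37, 55, 62, 1496], [477, 103, 118, 119, 4449], [572, 110, 68, 85, 3051], [303, 190, 28, 22, 373], [289, 208, 29, 24, 418]][ WARN:0@6.974] global loadsave.cpp:275 findDecoder imread_('pics/s3raw.png'): can't open/read file: check file path/integrity
```

```bash
python3 -c "
from workcell import ticket
print(ticket.job_done())"
```

```text
the job is handed in; nothing more can be done
None
```

The job is handed in: the slide is home against the end stop (within about 1 mm in the images) and lies flat under the let-down clip. The arm is clear and no bystander was touched, though the verdict itself was not shown to me.

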